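# Probe the wash and rinse studs, then hold the dosing dial at its third click

## Task

Check the dish machine's dosing unit with the hand probe: take the orange probe from its stand, press its tip onto the stud of the amber pod so that the sprung stud sinks a few millimetres, then likewise onto the stud of the blue pod, leaving the red pod and the other things alone. Then set the probe tip in the cup on the green tab of the unit's spring-return dial, press it down past the first two clicks to the third and no further, and hold it there: finish while still gripping the probe and pressing the dial at the third click, letting go of nothing and touching the unit with the probe only. Be gentle, never pushing hard with the probe.

Things in the scene. Friction and masses are not known exactly. Their poses are not given: they have to be found in the camera images.
- probe: the hand-held test probe: origin at its tip (a brass ball end of 4 mm radius), its z axis runs from the tip up along the probe. Shaft 11 mm thick to 90 mm from the tip, then a round black finger guard 34 mm wide and 6 mm thick (90 to 96 mm), then an orange square handle 20 x 20 mm from 96 to 152 mm with its flats facing the probe's x and y. Mass about 0.12 kg. At the start it stands upright in its stand, hanging by the guard, with the tip 10 mm above the table.
- stand: grey open stand, fixed, 90 x 90 mm on a 110 x 110 mm black foot, 100 mm tall, with a 16 mm hole right through the middle of its top plate in which the probe's shaft hangs with play. Origin: centre of its underside, z up.
- amber_pod: wash test pod, a yellow-amber block 56 x 56 mm, 40 mm tall, fixed to the table, with a sprung round brass test stud on top. Origin: centre of its underside.
- amber_top (a point): centre of the top face of the amber pod's brass stud (28 mm diameter), 52 mm above the table at rest; it goes down with the stud.
- amber_stud (a joint): travel of the amber stud: 0 up, grows downward, 0.006 m fully pressed; about 1 N starts it and 4 N bottoms it.
- blue_pod: rinse test pod, a blue block 56 x 56 mm, 40 mm tall, fixed to the table, with a sprung round brass test stud on top. Origin: centre of its underside.
- blue_top (a point): centre of the top face of the blue pod's brass stud (28 mm diameter), 52 mm above the table at rest; it goes down with the stud.
- blue_stud (a joint): travel of the blue stud: 0 up, grows downward, 0.006 m fully pressed; about 1 N starts it and 4 N bottoms it.
- red_pod: heater (not to be touched) test pod, a red block 56 x 56 mm, 40 mm tall, fixed to the table, with a sprung round brass test stud on top. Origin: centre of its underside.
- red_top (a point): centre of the top face of the red pod's brass stud (28 mm diameter), 52 mm above the table at rest; it goes down with the stud.
- red_stud (a joint): travel of the red stud: 0 up, grows downward, 0.006 m fully pressed; about 1 N starts it and 4 N bottoms it.
- unit: white dosing unit, fixed, 100 mm (x) by 140 mm (y), 137 mm tall. Origin: centre of its underside, z up. A black dial of 34 mm radius sits on its +x face, the dial's axis parallel to the unit's x, 100 mm above the table. From the dial a lever arm reaches out past the unit's +y side and ends in a green tab 34 x 34 mm with a contact cup. Four coloured ticks (white rest, yellow first click, orange second, green third) stand round the dial.
- dial_cup (a point): centre of the floor of the square contact cup on the dial's green tab: 26 x 26 mm inside, lips 5 mm high. It lies at x = 68 mm in the unit's frame, on a circle of 100 mm radius about the dial's axis, at axis height + 100 mm x sin(0.3 - dial) and y = 100 mm x cos(0.3 - dial): 130 mm above the table at rest, 70 mm at the third click.
- dial (a joint): angle of the dial, rad: 0 at rest with the arm tilted 0.3 rad up; it grows as the tab is pressed down. Clicks (easier spots) at 0.2, 0.4 and 0.6; stop at 0.8. Strong spring return from everywhere, no click holds it by itself: pressing down on the cup takes about 3 N at the start, 8 N at the third click, and up to 10 N on the way.
- squeeze: bystander, loose: white squeeze bottle, red cap, 52 mm diameter, 130 mm tall. Origin: centre of its underside. Leave alone.
- tub: bystander, loose: clear plastic tub, 80 mm wide, 55 mm tall. Origin: centre of its underside. Leave alone.
- detergent: bystander, loose: green detergent bottle with a paper label, 72 mm diameter, 190 mm tall. Origin: centre of its underside. Leave alone.
- shaker: bystander, loose: small steel cup, 66 mm wide, 80 mm tall. Origin: centre of its underside. Leave alone.

How it is judged:
On the way, in this order (a step that is already met when the one before it is completed fails the run):
1. the held probe's tip presses the amber stud at least 2 mm down (value of joint amber_stud above 0.002 m and contact force between probe and amber_pod above 0.8 N and distance between probe and amber_top below 0.014 m and contact force between the fingers and probe above 2 N), for 0.1 s.
2. then the held probe's tip presses the blue stud at least 2 mm down (value of joint blue_stud above 0.002 m and contact force between probe and blue_pod above 0.8 N and distance between probe and blue_top below 0.014 m and contact force between the fingers and probe above 2 N), for 0.1 s.
3. then the probe tip holds the dial at its third click (value of joint dial between 0.52 and 0.68 rad and contact force between probe and unit above 2.5 N and distance between probe and dial_cup below 0.016 m and contact force between the fingers and probe above 2 N and contact force between each of the arm, the fingers and unit below 0.5 N), for 0.3 s.
At the end, for the whole second after the job is handed in: still holding: fingers grip the probe (over 2 N), its tip in the dial's cup (within 16 mm of centre) pressing over 2.5 N, dial between 0.52 and 0.68 rad, probe within 0.5 rad of upright, no part of the robot touching the unit, amber and blue studs up (all of step 3 and angle between probe's own z axis and vertical below 0.5 rad and value of joint each of amber_stud, blue_stud below 0.001 m); the arm keeps its last pose, push and grip.
It fails at once if the dial is pressed well past its third click (over 0.72 rad) (value of joint dial above 0.72 rad).
It fails at once if the red stud is pressed or the robot or probe pushes on the red pod (value of joint red_stud above 0.0015 m or contact force between any of probe, the arm, the fingers and red_pod above 1 N).
It fails at once if the probe is pushed hard, over 30 N, on a pod or the unit (contact force between probe and amber_pod above 30 N or contact force between probe and blue_pod above 30 N or contact force between probe and unit above 30 N).
It fails at once if the robot itself pushes on the unit or its dial, instead of the probe (contact force between any of the arm, the fingers and unit above 2 N).
It fails at once if a bystander is moved by more than 30 mm (distance of any of squeeze, tub, detergent, shaker from where it was at the start of the episode above 0.03 m).
It also fails if it takes over 58 s, if anything falls off the work surface, if the arm or the gripper's body presses on something with over 40 N, if the wrist force passes 120 N, or if a joint passes its speed limit or range.

## Robot

A 7-joint arm with a two-finger parallel gripper is mounted at the origin on the work surface. World frame = base frame: x ahead of the robot, y to its left, z up, the work surface at z = 0. Lengths are in m, angles in rad, forces in N, time in s.
With the tool pointing down it reaches from about 0.4 to 0.925 m from the base axis. Payload 4.1 kg.
Tool frame: the origin (TCP) lies at the very end of the fingers, on their centre line; the grasp point (between the pads) lies 19 mm behind it; z points along the fingers, y is the line along which they close (so a half turn about z gives the same grasp; the last joint's range is limited). The gripper opens to 85 mm and grips with 20 to 120 N. Pads are 22 mm wide; open, the fingers measure 114 mm over their backs; the gripper's body (76 mm by 85 mm) begins 54 mm behind the grasp point. The pads swing forward as they close: fully open they stand 13 mm farther back than shut.
Start: joints at [-1.256, 0.398, 0.045, 1.537, -0.019, 1.207, -0.051], TCP at [0.261, 0.595, 0.231] pointing down, gripper open.
Joint ranges: [-2.82, 2.82], [-0.49, 2.23], [-1.37, 1.46], [0, 2.46], [-1.36, 4.5], [0.23, 2], [-2.94, 2.94]. Speed limits (rad/s): [2.57, 2.57, 3.14, 3.14, 3.14, 3.14, 3.14].

## Interface

Orientations are given as a unit quaternion [w, x, y, z].
In Python, from rig import goto, move_straight, goto_joints, command_gripper, hold, solve_ik, get_state, camera, camera_model, IKError, hand_in gives the robot as it stands. Calls block until the motion is done:
- goto(position, orientation): joint-space move of the TCP to a pose.
- move_straight(position, rot=None, max_speed=0.15, threshold=None): straight line of the TCP; rot=None keeps the orientation; max_speed is the mean speed in m/s. With threshold (N) it stops when the force on the tool has changed by that much, and returns True; else False.
- goto_joints(angles): joint-space move.
- command_gripper(opening, strength=None): finger opening in m; strength is the grip in N (None keeps the last); returns when the fingers have stopped.
- hold(seconds).
- solve_ik(position, orientation): joint angles nearest the present ones, or None.
- get_state(): the state.
- camera(name): name is "side" or "top"; returns (picture, depth): 400x640x3 uint8, red, green, blue; 400x640 float32, m along the optical axis (not along the pixel's ray), 0 where there is no reading.
- camera_model(name): a dict with "camera_matrix" (3x3 intrinsics, pixels), "k1" (the pictures are not rectified: a ray, as slopes to the right and down, at radius r is drawn at 1 + k1 r^2 times it, then the intrinsics apply), "R" (3x3) and "t" (3): a world point X has camera coordinates R X + t. Camera axes: x right, y down, z forward; pixel columns grow to the right and rows downward; lengths in m; the calibration is good to about 2 mm. A picture is of the moment at which its call begins. camera_model takes no time and is no camera call.
A pose or a line that the arm cannot do raises IKError and nothing moves.
- hand_in(): hands the job in; it is judged then, once.
The state is a dict: "t": time; "joints": joint angles; "dq": joint speeds; "joint_torque": joint torques, N m; "tool_pos": TCP position; "eef_rot": TCP orientation; "wrist_force": force on the tool from outside, world axes, zero at the start; "moment": the same for the moment, N m; "grip_width": finger opening in m; "grasp_force": force on a finger pad.
Only numpy, scipy, OpenCV 4.12 (cv2) and the standard library are available. Lean on these libraries where they do the work, as an engineer would, in place of code of your own. Each camera call takes 0.05 s, during which the arm holds its last target. There are 200 camera calls.

## Working session

There is one attempt and no reset: what is moved stays moved. The work goes in short steps, each a Python script; the robot and the scene stay as the last script left them, time stands still between calls to the robot, and variables do not carry over. Pictures are saved under pics/ and viewed, at most 10 in all, crops included, and the job is handed in when it is done.

```bash
mkdir -p pics; ls; cat > h.py <<'E'
import numpy as np, cv2
from rig import *
def snap(n,f):
    p,d=camera(n); cv2.imwrite(f'pics/{f}.png',p[:,:,::-1]); np.save(f'pics/{f}.npy',d); return p,d
def px(n,d,u,v,z=None):
    "pixel -> world, by depth or on plane z"
    m=camera_model(n);K=m['camera_matrix'];K=np.array(K);R=np.array(m['R']);t=np.array(m['t'])
    x=cv2.undistortPoints(np.array([[[u,v]]],float),K,np.array([m['k1'],0,0,0,0.]))[0,0]
    r=R.T@np.array([x[0],x[1],1]);c=-R.T@t
    if z is not None: return c+r*(z-c[2])/r[2]
    return c+r*d[int(round(v)),int(round(u))]
E
python3 - <<'E'
from h import *
snap('top','t0');snap('side','s0');s=get_state();print(s)
for n in('top','side'):
    m=camera_model(n);print(n,m['k1'],-np.array(m['R']).T@m['t'])
E
```

```text
pics
{'t': 0.1, 'joints': array([-1.25597097,  0.39912235,  0.04504545,  1.53775012, -0.01869847,
        1.20687612, -0.05071456]), 'dq': array([ 0.00036106, -0.00359913, -0.00046499, -0.00460508,  0.00103468,
        0.00217189, -0.00092096]), 'joint_torque': array([ 3.49056456e-03, -4.76264763e+01,  1.37004487e+00, -2.54952085e+01,
        1.19513262e-02,  5.04437077e-03,  1.64307079e-05]), 'tool_pos': array([0.26113193, 0.59462869, 0.23036646]), 'eef_rot': array([-1.16122021e-04,  2.05395463e-01,  9.78678676e-01, -8.59414613e-04]), 'wrist_force': array([ 0.16652814,  0.14977017, -0.13376312]), 'moment': array([-0.03342686, -0.01830216, -0.00178499]), 'grasp_force': 0.0, 'grip_width': 0.0854098938907412}
top -0.019224507085366552 [0.50709934 0.02121727 0.89457734]
side -0.0780352149847855 [ 0.33893566 -0.48142561  0.73844545]
```

View pics/t0.png

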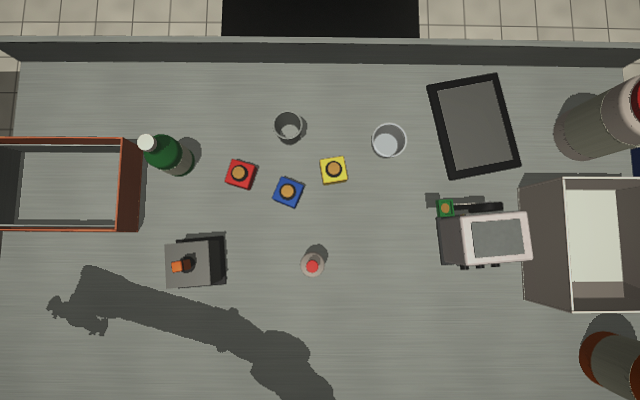

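View pics/s0.png

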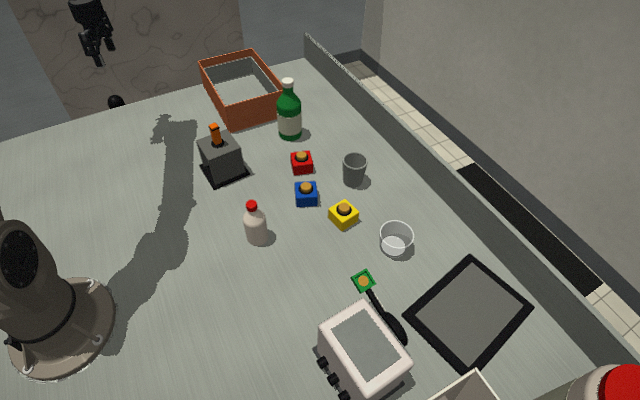

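The top view shows the probe (~180,266) in its stand at left. The pods are red (239,173), blue (288,191) and amber (334,169), and the green tab is at (445,208) on the unit at right. Next: numbers and enlarged crops.

```bash
python3 - <<'E'
from h import *
im=cv2.imread('pics/t0.png');d=np.load('pics/t0.npy')
a=cv2.resize(im[215:305,150:240],None,fx=4.4,fy=4.4,interpolation=2);b=cv2.resize(im[185:275,425:515],None,fx=4.4,fy=4.4,interpolation=2)
cv2.imwrite('pics/c1.png',np.hstack([a,b]))
for n,u,v in [('amber',334,169),('blue',288,191),('red',239,173),('probe',177,266),('plate',205,250),('tab',445,208),('unit',495,237),('shaker',289,126),('tub',389,140),('squeeze',312,266),('det',147,142),('tray',475,125)]:
    print(n,px('top',d,u,v).round(4))
# centroid via colour in both cams: brass studs (top z ~0.052)
for n,f in(('top','t0'),('side','s0')):
    im=cv2.imread(f'pics/{f}.png');d=np.load(f'pics/{f}.npy');hsv=cv2.cvtColor(im,cv2.COLOR_BGR2HSV)
    P=np.array([[px(n,d,u,v) for u in range(640)] for v in range(400)]) if 0 else None
    m=cv2.inRange(hsv,(8,90,60),(25,255,255))
    k,l,st,c=cv2.connectedComponentsWithStats(m)
    for i in range(1,k):
        if 25<st[i,4]<500: print(n,c[i].round(1),st[i,:],px(n,d,*c[i]).round(4),px(n,d,*c[i],z=.052).round(4))
E
```

```text
amber [ 0.6623 -0.0219  0.0503]
blue [0.6121 0.0799 0.0515]
red [0.6516 0.1892 0.052 ]
probe [0.4552 0.2786 0.1615]
plate [0.4835 0.2444 0.0999]
tab [ 0.57   -0.2414  0.1283]
unit [ 0.5122 -0.3362  0.1372]
shaker [0.7743 0.0831 0.0038]
tub [ 0.7424 -0.1558  0.0021]
squeeze [0.4542 0.0254 0.1273]
det [0.6865 0.3372 0.1875]
tray [ 0.7789 -0.3614  0.0105]
top [331.6 178.2] [320 159  28  26  91] [ 0.6431 -0.017   0.0402] [ 0.6412 -0.0165  0.052 ]
top [333.5 168. ] [327 162  14  13 136] [ 0.6644 -0.0207  0.0512] [ 0.6642 -0.0207  0.052 ]
top [238.1 172.1] [232 166  13  13 139] [0.6538 0.1915 0.0512] [0.6537 0.1913 0.052 ]
top [287.  190.7] [281 184  13  14 140] [0.6128 0.0821 0.0513] [0.6127 0.082  0.052 ]
top [444.7 207.9] [441 204   8   9  60] [ 0.5701 -0.2408  0.1283] [ 0.5764 -0.2669  0.052 ]
top [176.5 266.1] [171 260  12  13 116] [0.455  0.2794 0.1618] [0.4472 0.3181 0.052 ]
top [186.6 264.4] [183 260   8  10  68] [0.456  0.2721 0.1264] [0.4511 0.2964 0.052 ]
top [586.4 367.3] [579 350  23  36 240] [ 0.2272 -0.5816  0.0242] [ 0.2361 -0.5623  0.052 ]
top [635.2 390.7] [630 382  10  18 108] [ 0.2267 -0.5799  0.1578] [ 0.1865 -0.6663  0.052 ]
side [215.  133.5] [208 122  14  23 181] [0.454  0.2714 0.1426] [0.4715 0.3859 0.052 ]
side [301. 155.] [296 151  11   9  83] [0.6516 0.1856 0.0563] [0.6536 0.1898 0.052 ]
side [305.4 186.7] [300 182  12  10  90] [0.6123 0.08   0.0517] [0.6122 0.0798 0.052 ]
side [343.4 207.2] [336 202  15  12 120] [ 0.6638 -0.0218  0.0525] [ 0.664  -0.0215  0.052 ]
side [342.4 219.8] [328 202  31  29 297] [ 0.6461 -0.0484  0.0439] [ 0.6425 -0.0535  0.052 ]
side [362.9 280.4] [358 276  11  10  83] [ 0.5702 -0.2413  0.1324] [ 0.6009 -0.2094  0.052 ]
```

View pics/c1.png

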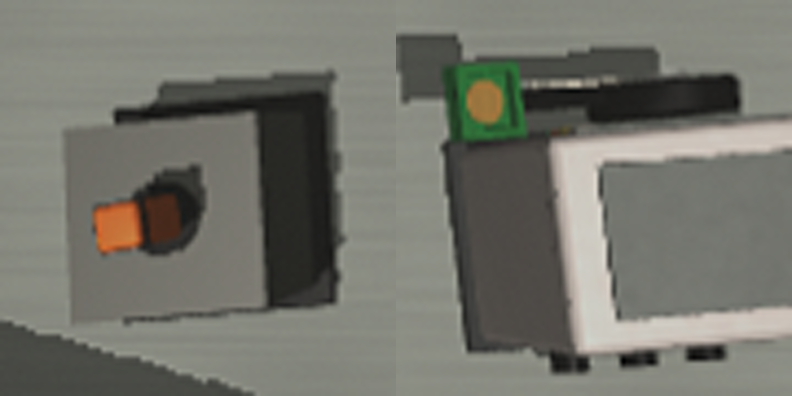

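```bash
cat >> h.py <<'E'
def q(deg):
    f=np.radians(deg+90)/2; return [0,np.cos(f),np.sin(f),0]
def st():
    s=get_state(); print(round(s['t'],2),s['tool_pos'].round(4),s['wrist_force'].round(2),'grip',round(s['grip_width'],4),round(s['grasp_force'],1)); return s
E
python3 - <<'E'
from h import *
print(px('top',None,187.7,264.4,z=.1).round(4))
p=np.array([.455,.278])
goto([*p,.24],q(95.5)); st()
move_straight([*p,.119],max_speed=.12); st()
command_gripper(0.0,50); s=st()
snap('top','t1');snap('side','s1')
a=cv2.imread('pics/s1.png')[60:220,130:300];cv2.imwrite('pics/c2.png',cv2.resize(a,None,fx=3.5,fy=3.5,interpolation=2))
E
```

```text
[0.4542 0.2785 0.1   ]
1.49 [0.4545 0.2794 0.24  ] [ 0.18  0.42 -0.34] grip 0.0852 0.0
2.65 [0.4556 0.2784 0.1197] [ 0.84  0.62 -0.73] grip 0.0856 0.0
3.26 [0.4553 0.2782 0.1193] [-0.23 -0.15  1.23] grip 0.0196 49.0
```

View pics/c2.png

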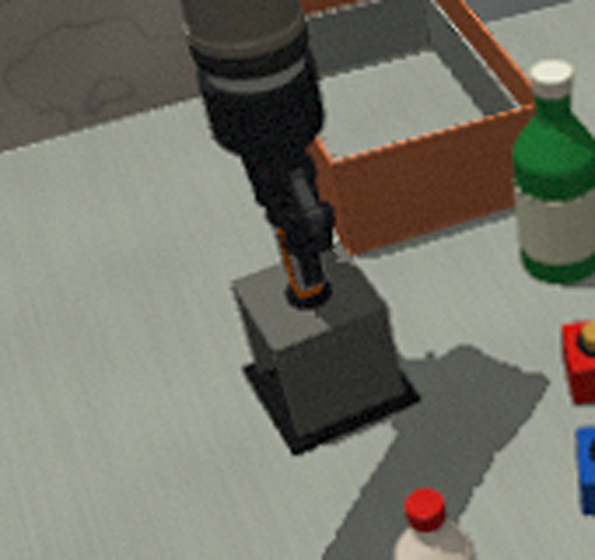

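The handle is gripped (width 19.6 mm) and the probe still hangs in the stand. Next I lift it and move above amber.

```bash
python3 - <<'E'
from h import *
s=get_state();p=s['tool_pos']
move_straight([p[0],p[1],.25],max_speed=.12); st()
goto([.664,-.021,.25],q(95.5));
move_straight([.664,-.021,.185],max_speed=.1); hold(.2); st()
snap('top','t2');_,d=snap('side','s2')
a=cv2.imread('pics/s2.png')[80:260,240:430];b=cv2.imread('pics/t2.png')[110:230,280:400]
cv2.imwrite('pics/c3.png',np.hstack([cv2.resize(a,(422,400),interpolation=2),cv2.resize(b,(376,400),interpolation=2)]))
E
```

```text
4.6 [0.4547 0.2779 0.249 ] [ 0.12  0.46 -1.15] grip 0.0193 48.9
6.97 [ 0.6645 -0.0211  0.1859] [-0.43  0.04 -0.99] grip 0.0194 48.9
```

View pics/c3.png

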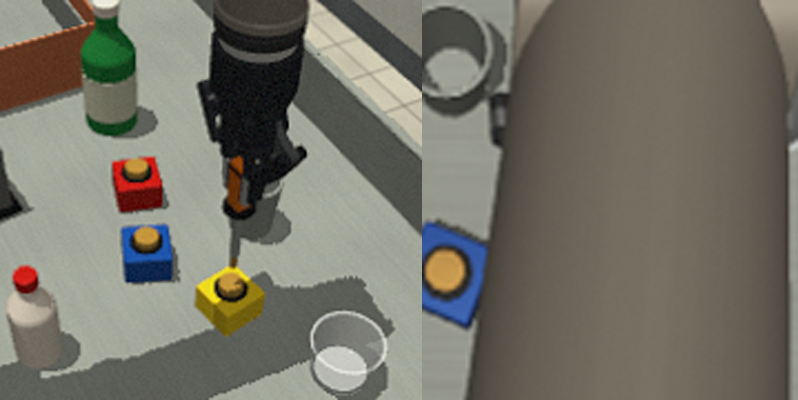

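```bash
python3 - <<'E'
from h import *
print(px('side',None,345,200.3,z=.077).round(4), px('side',None,345,200.3,z=.081).round(4))
move_straight([.664,-.021,.168],max_speed=.05); hold(.2); st()
r=move_straight([.664,-.021,.150],max_speed=.015,threshold=2.5); print(r); hold(.3); st()
E
```

```text
[ 0.6661 -0.0218  0.077 ] [ 0.6641 -0.0246  0.081 ]
7.76 [ 0.6642 -0.0211  0.1683] [ 0.26  0.21 -1.49] grip 0.0194 48.9
True
8.83 [ 0.6637 -0.0209  0.1562] [2.28 0.19 2.81] grip 0.0191 49.4
```

```bash
python3 - <<'E'
from h import *
B=[.6125,.081]
move_straight([.664,-.021,.20],max_speed=.08)
move_straight([*B,.20],max_speed=.12)
move_straight([*B,.168],max_speed=.06); hold(.2); st()
_,d=snap('side','s3')
r=move_straight([*B,.152],max_speed=.015,threshold=2.5); print(r); hold(.3); st()
a=cv2.imread('pics/s3.png')[80:260,210:400]; 
_,d=snap('side','s4'); b=cv2.imread('pics/s4.png')[80:260,210:400]
cv2.imwrite('pics/c4.png',np.hstack([cv2.resize(x,(400,380),interpolation=2) for x in (a,b)]))
E
```

```text
11.52 [0.6129 0.0811 0.1685] [ 0.39  0.02 -1.82] grip 0.0193 49.1
True
12.62 [0.6122 0.081  0.1562] [ 1.84 -0.56  1.36] grip 0.0196 49.3
```

View pics/c4.png

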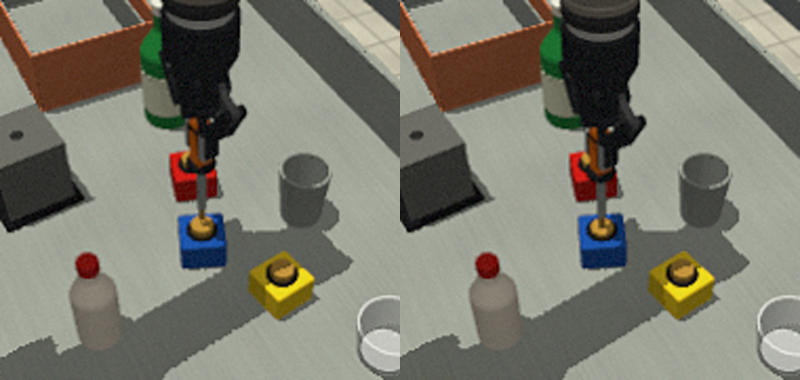

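Blue stud visibly sunk under the tip and amber is back up. Now the dial.

```bash
python3 - <<'E'
from h import *
C=[.570,-.241]
move_straight([.6125,.081,.22],max_speed=.08)
move_straight([.6125,.081,.29],max_speed=.12)
move_straight([*C,.29],max_speed=.15)
move_straight([*C,.255],max_speed=.06); hold(.2); st()
snap('side','s5');snap('top','t5')
a=cv2.imread('pics/s5.png')[190:340,290:440];b=cv2.imread('pics/t5.png')[150:270,380:500]
cv2.imwrite('pics/c5.png',np.hstack([cv2.resize(x,(400,400),interpolation=2) for x in (a,b)]))
m=camera_model('side')
for z in (.1457,.1293):
    print(cv2.projectPoints(np.array([[*C,z]]),cv2.Rodrigues(np.array(m['R']))[0],np.array(m['t']),np.array(m['camera_matrix']),np.array([m['k1'],0,0,0]))[0])
E
```

```text
17.6 [ 0.5703 -0.2412  0.2555] [ 0.83  0.12 -1.82] grip 0.0195 49.1
[[[363.49815027 276.85780869]]]
[[[362.48671821 281.15241677]]]
```

View pics/c5.png

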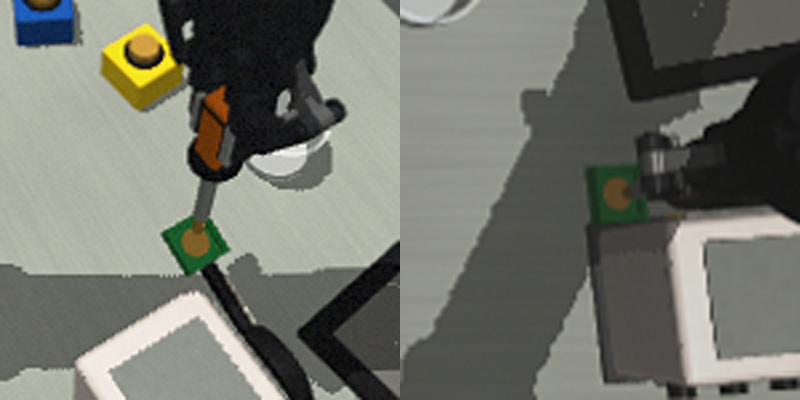

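Side crop: the tip is at pixel (364,276), as predicted, above the cup centre at (363,280). The probe looks aligned. Contact and press along the arc.

```bash
cat > press.py <<'E'
from h import *
C=np.array([.570,-.241]);Y=np.array([-.10,.995])
def to(d,off,sp=.03):
    xy=C+Y*(.1*np.cos(.3-d)-.0955)
    move_straight([*xy,.1+.1*np.sin(.3-d)+off],max_speed=sp)
E
python3 - <<'E'
from press import *
r=move_straight([*C,.230],max_speed=.02,threshold=2.5); print(r); hold(.2); st()
for d in (.1,.2,.3,.4):
    to(d,.1093); hold(.15); st()
snap('side','s6')
E
```

```text
True
18.74 [ 0.5698 -0.2407  0.2373] [ 0.07 -0.37  2.31] grip 0.0193 49.5
19.3 [ 0.5697 -0.2387  0.2292] [ 0.99 -0.73  2.27] grip 0.0194 49.5
19.93 [ 0.5696 -0.2371  0.2195] [ 1.34 -1.15  3.38] grip 0.0196 49.6
20.57 [ 0.5696 -0.2366  0.2096] [ 0.55 -1.07  4.22] grip 0.0195 49.8
21.2 [ 0.5697 -0.237   0.1995] [ 0.33 -0.91  3.95] grip 0.0195 49.8
```

Contact came at the expected height and the force is rising as expected. On to the third click.

```bash
python3 - <<'E'
from press import *
for d in (.5,.55,.6):
    to(d,.1093); hold(.2); st()
hold(.4); st()
snap('side','s7');_,d=snap('top','t7')
a=cv2.imread('pics/s7.png')[190:340,290:440];b=cv2.imread('pics/t7.png')[150:270,380:500]
cv2.imwrite('pics/c6.png',np.hstack([cv2.resize(x,(400,400),interpolation=2) for x in (a,b)]))
E
```

```text
21.93 [ 0.5699 -0.2384  0.1899] [-0.47 -0.11  5.86] grip 0.0198 50.0
22.45 [ 0.5699 -0.2395  0.1847] [ 0.24 -0.68  5.24] grip 0.0194 49.8
22.97 [ 0.5701 -0.2408  0.1802] [ 0.56 -0.67  7.06] grip 0.0198 50.0
23.37 [ 0.5701 -0.2408  0.1802] [0.02 0.4  5.83] grip 0.0193 50.0
```

View pics/c6.png

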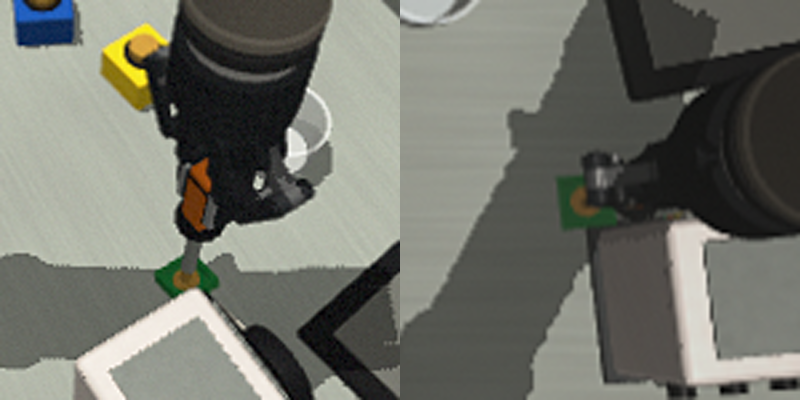

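The tip sits in the green cup, with the arm tilted down past horizontal. Net force is about 7.6 N against the expected 8 N. I'll check tab height from depth to rule out slip, then hand in.

```bash
python3 - <<'E'
from h import *
for n,f0,f1 in(('top','t0','t7'),('side','s0','s7')):
  for f in (f0,f1):
    im=cv2.imread(f'pics/{f}.png');d=np.load(f'pics/{f}.npy');h=cv2.cvtColor(im,cv2.COLOR_BGR2HSV)
    m=cv2.inRange(h,(45,120,40),(80,255,255));box=np.zeros_like(m)
    if n=='top': box[180:240,415:470]=1
    else: box[255:320,335:390]=1
    P=np.array([px(n,d,u,v) for v,u in np.argwhere((m>0)&(box>0))])
    print(f,len(P),np.median(P,0).round(4),P[:,2].min().round(3),P[:,2].max().round(3))
E
```

```text
t0 159 [ 0.5701 -0.2432  0.1308] -0.002 0.895
t7 77 [ 0.5616 -0.2324  0.0711] 0.064 0.082
s0 250 [ 0.5697 -0.2419  0.1328] 0.124 0.738
s7 138 [ 0.57   -0.2393  0.0742] 0.067 0.083
```

```bash
python3 - <<'E'
from h import *
st(); print(hand_in())
E
```

```text
23.47 [ 0.5701 -0.2408  0.1802] [ 0.17 -0.04  5.86] grip 0.0195 50.0
the job is handed in; nothing more can be done
None
```

I pressed the amber stud, then the blue one, about 5 mm each, and handed in at 23.5 s with the probe still gripped and holding the dial at about 0.6 rad (third click) with roughly 7.6 N; the hand-in returned no verdict.

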